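# Lever a stuck inspection cover out of a gear housing

## Task

The square inspection cover is stuck tight and flush in the gear housing. Take the pry bar, put its blade through the slot and under the cover's edge, and lever down against the slot's ridge until the cover stands clearly proud; lay the bar flat back on the worktop before you take the cover out, then set the cover gently, top up, in the steel tray, leaving the other things on the worktop alone.

Things in the scene. Friction and masses are not known exactly. Their poses are not given: they have to be found in the camera images.
- housing: Fixed grey gear housing, 116 x 116 mm body on a 136 x 136 x 12 mm base flange, top at z = 86.5 mm. Origin: centre of underside, z up. Its top has a recess 80 x 80 mm, floor z = 62, with a 40 x 40 mm seat (top z = 76.5) in the middle round a 31 mm square bore, greased; the cover sits on it. The local -y wall, roughly facing the robot's right, has the pry slot.
- ridge (a point): Top of the fulcrum, a round steel ridge (radius 4 mm) along x across the slot, at (0, -53, 70) mm in the housing's frame, axes as the housing's. The slot is 29 mm wide (x), centred on the ridge, through the 18 mm wall (y -58 to -40), open at the top, sill at z = 62. The bar goes in tip toward +y; with its tip 31 mm past the ridge it lies 8 mm under the cover's flange.
- cover: Square steel cover plug, 0.2 to 0.33 kg: flange 60 x 60 x 10 mm on a spigot 30 x 30 x 34 mm. Origin: centre of the spigot's foot, z up; flange z = 34 to 44, sides parallel to the housing's. Seated, its origin is at housing z = 42.5, its top flush with the housing's, and the flange hangs 10 mm over the seat all round, its underside 6.5 mm above the ridge.
- grip (a point): Centre of the cover's top face, 44 mm above its origin. The gap from flange to recess walls is 10 mm, too narrow for fingers: the sides can be gripped only when proud. Spring pads hold the spigot (15 to 30 N to pull); it stays where it is left until about 30 mm up. Swinging the bar's tail from level to 25 degrees down lifts it some 7 mm and tilts it up to 4 degrees.
- bar: Loose pry bar, 175 mm, 0.14 kg, underside one plane. Origin: on the underside below the handle; y along the bar to the tip, z up. Wooden handle 20 wide (x) x 18 mm high, y = -45 to +37; ferrule 21.5 mm wide to y = 46; flat dark steel blade 14 mm wide, 4 mm thick (3 mm over the last 4 mm), to the tip at y = +130.
- tray: Loose open steel tray 120 (x) x 150 (y) x 18 mm, walls and floor 4 mm thick, 0.5 kg. Origin: centre of its underside, z up.
- pliers: Bystander: red-handled pliers, 50 x 145 x 10 mm, lying; origin at centre of underside.
- tape: Bystander: roll of black tape, 62 mm across, 19 mm high; origin at centre of underside.
- file: Bystander: small file with a round wooden handle, 21 x 135 x 21 mm, lying along its y; origin at centre of underside. Not the pry bar.
- jar: Bystander: clear jar of screws with black cap, 55 mm across, 68 mm high; origin at centre of underside.
- oilstone: Bystander: grey oilstone, 45 x 140 x 24 mm, lying along its y; origin at centre of underside.

How it is judged (in metres and radians):
On the way, in this order (a step that is already met when the one before it is completed fails the run):
1. the bar, bearing on the housing's ridge and on the cover at once, has levered the cover's middle at least 4 mm up (contact force between bar and housing above 2 N and contact force between bar and cover above 2 N and z of cover in the frame of housing above 0.0465 m and contact force between the fingers and cover below 0.1 N), for 0.05 s.
2. the bar lies flat on the worktop, released, while the cover still stands proud in the housing (height (world z) of bar below 0.008 m and angle between bar's own z axis and vertical below 0.1 rad and contact force between the fingers and bar below 0.1 N and linear speed of bar below 0.03 m/s and contact force between bar and housing below 0.1 N and z of cover in the frame of housing above 0.046 m and horizontal distance between cover and housing below 0.01 m and contact force between the fingers and cover below 0.1 N), for 0.1 s.
At the end, for the whole second after the job is handed in: The cover stands on its spigot on the tray's floor, top up (within 0.1 rad), its centre within 50 mm (along the tray's length) and 36 mm (across) of the tray's centre; the tray stands flat on the worktop; the bar lies flat on the worktop, clear of the housing; all released and at rest (x of cover in the frame of tray between -0.036 and 0.036 m and y of cover in the frame of tray between -0.05 and 0.05 m and z of cover in the frame of tray between 0 and 0.009 m and angle between each of cover, bar's own z axis and vertical below 0.1 rad and linear speed of each of cover, bar below 0.03 m/s and height (world z) of tray below 0.006 m and angle between tray's own z axis and vertical below 0.06 rad and height (world z) of bar below 0.008 m and contact force between the fingers and bar below 0.1 N and contact force between bar and housing below 0.1 N); the robot touches nothing.
It fails at once if another thing on the worktop is moved more than 30 mm (distance of any of pliers, tape, file, jar, oilstone from where it was at the start of the episode above 0.03 m).
It fails at once if the cover is dropped or sent flying (faster than 0.8 m/s while not held) (linear speed of cover above 0.8 m/s and contact force between the fingers and cover below 0.1 N).
It also fails if it takes over 61 s, if anything falls off the work surface, if the arm or the gripper's body presses on something with over 40 N, if the wrist force passes 120 N, or if a joint passes its speed limit or range.

## Robot

A 6-joint arm with a two-finger parallel gripper is mounted at the origin on a cart in front of the work surface, level with it; the furniture and walls round the work are solid. World frame = base frame: x ahead of the robot, y to its left, z up, the work surface at z = 0. Lengths are in mm, angles in rad, forces in N, time in s.
With the tool pointing down it reaches from about 275 to 725 mm from the base axis. Payload 5.6 kg.
Tool frame: the origin (TCP) lies midway between the tips of the shut fingers; the grasp point (between the pads) lies 19 mm behind it; z points along the fingers, y is the line along which they close (so a half turn about z gives the same grasp; the last joint's range is limited). The gripper opens to 85 mm and grips with 20 to 120 N. Pads are 22 mm wide; open, the fingers measure 114 mm over their backs; the gripper's body (76 mm by 85 mm) begins 54 mm behind the grasp point. The pads swing forward as they close: fully open they stand 13 mm farther back than shut.
Start: joints at [-1.036, 0.255, 0.108, 0, -1.424, -0.285], TCP at [135.986, -532.917, 231.283] pointing down, gripper open.
Joint ranges: [-2.95, 2.95], [-1.21, 1.97], [-1.09, 1.5], [-2.87, 1.71], [-2.94, -0.07], [-3.05, 3.05]. Speed limits (rad/s): [2.57, 2.57, 3.14, 3.14, 3.14, 3.14].

## Interface

Orientations are given as a unit quaternion [x, y, z, w].
In Python, from cell import bot gives the robot as it stands.
- The arm moves only by the tool servo_tool, never from a script. Its argument "rows" is a list of rows, each a list of 3 entries, a list of its own where there are three numbers: the shift along the tool's x, y, z in units of 50 mm (1.0 is 50 mm), then the turn, a rotation vector about the tool's x, y, z in units of 6 degrees (1.0 is 6 degrees), then the closure, from 0 (fully open) to 1 (shut). A call has 1 to 8 rows; each row is the pose to reach, as a shift and turn from the pose commanded when the call began, along the tool's axes at that moment; what a row does not reach only later rows make up. A row lasts 1/10 s, in which the tool goes at most 50 mm and 8.59 degrees, less where a joint would pass 70% of its speed; a pose out of reach is approached as far as the arm can. A call with a gripper value outside its range is refused whole. The fingers move at their own pace and stop on an object; the grip force is fixed at half the most. Time passes only in rows, so rows that repeat a pose let the fingers close. It gives the time, the measured TCP pose, the force, the opening and the grip force at its end, in the units of the state.
- bot.observe(): the state, without advancing time (a new reading comes with each control period).
- bot.read_camera(name): name is "scene" or "top" or "wrist"; returns a dict with "image" (400x640x3 uint8, blue, green, red), "fx", "fy", "cx", "cy" (pixels), "position" and "attitude" of the camera in the world. Camera axes: x right, y up, looking along -z (the intrinsics and any distortion apply to the point x, -y, -z); pixel columns grow to the right and rows downward; lengths in mm; the calibration is good to about 2 mm. The wrist camera is an equidistant fisheye: a pixel r from the principal point sees the ray r / f radians off the axis. A picture is of the moment at which its call begins. There is no depth.
- bot.hand_in(): hands the job in; it is judged then, once.
The state is a dict: "time": time; "joint_positions": joint angles; "joint_velocities": joint speeds; "joint_torque": joint torques, N m; "eef_pos": TCP position; "orientation": TCP orientation; "ft_force": force on the tool from outside, world axes, zero at the start; "moment": the same for the moment, N m; "grip_width": opening from 0.0 (shut) to 1.0 (fully open); "grasp_force": force on a finger pad.
Only numpy, scipy, OpenCV 4.12 (cv2) and the standard library are available. Lean on these libraries where they do the work, as an engineer would, in place of code of your own. Each camera call takes 0.05 s, during which the arm holds its last target. There are 200 camera calls.

## Working session

There is one attempt and no reset: what is moved stays moved. The work goes in short steps, Python scripts to look and compute and a tool call to move; the robot and the scene stay as the last step left them, time stands still between calls to the robot, and variables do not carry over. Pictures are saved under pics/ and viewed, at most 13 in all, crops included, and the job is handed in when it is done.

Besides the shell and the picture viewer there is one more tool, called after "Emit:" as name([rows], argument=value, ...), one row to a line, values as JSON. servo_tool: Moves the arm, as the interface text tells. Its arguments: {"type":"object","properties":{"rows":{"type":"array","items":{"type":"array"}}},"required":["rows"]}

```bash
ls; mkdir -p pics
cat > look.py <<'E'
import cv2
from cell import bot
import pickle
R={}
for n in("top","scene","wrist"):
    R[n]=bot.read_camera(n); cv2.imwrite(f"pics/a_{n}.png",R[n]["image"])
    print(n,{k:v for k,v in R[n].items() if k!="image"})
pickle.dump(R,open("a.pkl","wb"))
print(bot.observe())
E
python3 look.py
```

```text
pics
top {'fx': 427.8624560343017, 'fy': 427.8624560343017, 'cx': 322.91378952286294, 'cy': 206.14619477903125, 'position': array([ 471.40877262, -154.01032542, 1217.29279621]), 'attitude': array([-0.01045656,  0.0312368 ,  0.71335236, -0.70003095])}
scene {'fx': 471.869124096023, 'fy': 471.869124096023, 'cx': 307.977800226772, 'cy': 201.12589915207877, 'position': array([  38.06086724, -726.85535499, 1441.48275906]), 'attitude': array([ 0.2363172 , -0.09311293, -0.37479116,  0.89163656])}
wrist {'fx': 309.70691628693146, 'fy': 309.70691628693146, 'cx': 322.2124454741676, 'cy': 195.98192409611974, 'position': array([  66.15115678, -550.67080382,  373.05957706]), 'attitude': array([-0.08643301, -0.11315018,  0.78188786,  0.6069413 ])}
{'time': 0.15, 'joint_positions': array([-1.03641609e+00,  2.55610928e-01,  1.07343561e-01, -3.35406827e-04,
       -1.42387994e+00, -2.84583081e-01]), 'joint_velocities': array([ 0.00188324, -0.00353413,  0.00387265,  0.00205442, -0.0018823 ,
        0.00036825]), 'joint_torque': array([-1.30101557e-05, -3.86941051e+01,  2.38079184e+01,  5.36657676e+00,
       -4.56161069e-03,  3.38918227e-09]), 'eef_pos': array([ 135.91844098, -532.58394297,  230.62300186]), 'orientation': array([-1.24549602e-01,  9.92213139e-01,  6.85686518e-04, -1.16768450e-04]), 'ft_force': array([ 0.15878252, -0.20308738, -0.01269808]), 'moment': array([ 0.00792735, -0.02268389, -0.01971001]), 'grasp_force': 0.0, 'grip_width': 1.0027297502565216}
```

View pics/a_top.png

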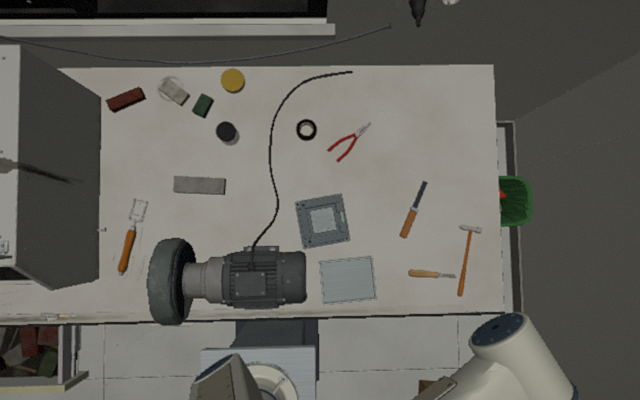

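View pics/a_scene.png

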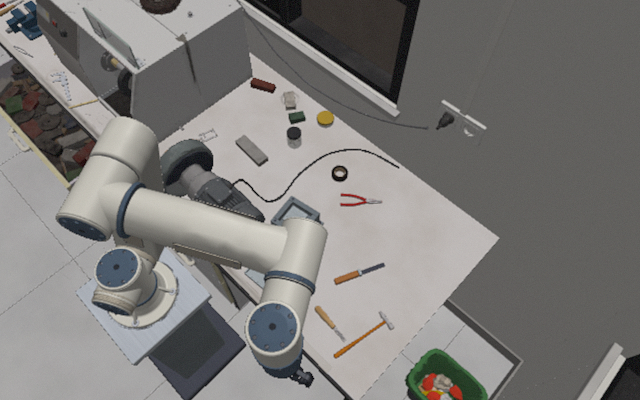

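The top view shows the bar (handle at 404,236, tip at 425,182), the housing (323,220) with its slot on the right near (347,212), the tray (347,280) and the file (432,274). The scene view shows the bar at (335-385,265-283); the arm hides part of the housing.

```bash
cat > h.py <<'E'
import numpy as np, cv2, pickle
from scipy.spatial.transform import Rotation as Ro
def ray(c,uv,fish=False):
    p=np.array([(uv[0]-c["cx"])/c["fx"],(uv[1]-c["cy"])/c["fy"]])
    if fish:
        r=np.linalg.norm(p); d=np.array([*(p*np.sin(r)/r if r>0 else p),np.cos(r)])
    else: d=np.array([*p,1.])
    d=d*[1,-1,-1]
    return np.array(c["position"]),Ro.from_quat(c["attitude"]).apply(d/np.linalg.norm(d))
def plane(c,uv,z,fish=False):
    o,d=ray(c,uv,fish); return o+d*(z-o[2])/d[2]
def tri(rs):
    A=sum(np.eye(3)-np.outer(d,d) for o,d in rs); b=sum((np.eye(3)-np.outer(d,d))@o for o,d in rs)
    X=np.linalg.solve(A,b); return X,[round(float(np.linalg.norm(np.cross(X-o,d))),1) for o,d in rs]
def proj(c,X,fish=False):
    q=Ro.from_quat(c["attitude"]).inv().apply(np.array(X)-c["position"])*[1,-1,-1]
    if fish:
        th=np.arctan2(np.hypot(q[0],q[1]),q[2]); p=q[:2]/np.hypot(q[0],q[1])*th
    else: p=q[:2]/q[2]
    return np.array([c["cx"]+c["fx"]*p[0],c["cy"]+c["fy"]*p[1]])
E
python3 - <<'E'
from h import *
R=pickle.load(open("a.pkl","rb"))
t=R["top"]
crop=cv2.resize(t["image"][170:310,290:480],None,fx=4,fy=4,interpolation=cv2.INTER_CUBIC); cv2.imwrite("pics/b.png",crop)
for n in [(404,236),(425,182)]: print(plane(t,n,10))
for n in [(323,220)]: print(plane(t,n,86))
for n in [(347,280)]: print(plane(t,n,18))
E
```

```text
[ 453.57358509 -418.21152617   10.        ]
[ 606.21785512 -483.32198556   10.        ]
[ 501.20437632 -187.44375488   86.        ]
[ 334.68402247 -253.01773989   18.        ]
```

View pics/b.png

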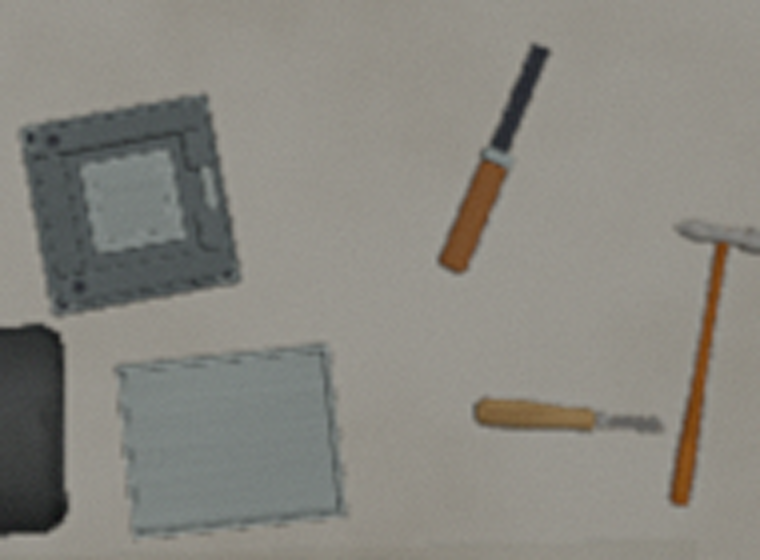

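View pics/a_wrist.png

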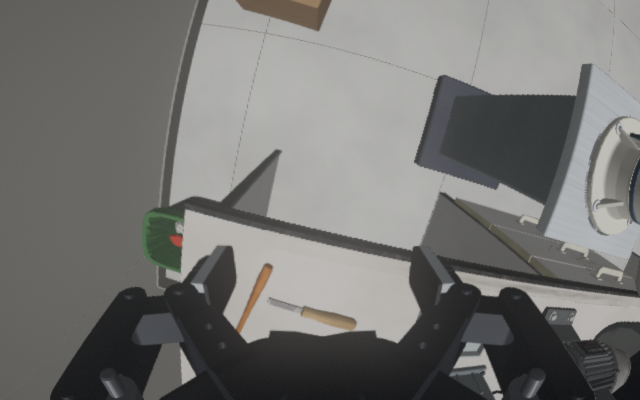

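The crop shows the bar (handle end 452,268 to tip 540,48), the cover (135,200), the light ridge in the slot (208,187) and the tray (230,440). The wrist view shows only the file and the hammer.

```bash
cat >> h.py <<'E'
def big(mask):
    cs,_=cv2.findContours(mask.astype(np.uint8),cv2.RETR_EXTERNAL,cv2.CHAIN_APPROX_NONE)
    return max(cs,key=cv2.contourArea)
E
python3 - <<'E'
from h import *
R=pickle.load(open("a.pkl","rb"))
def orange(c,box):
    x0,y0,x1,y1=box; hsv=cv2.cvtColor(c["image"],cv2.COLOR_BGR2HSV)
    m=(hsv[...,0]<16)&(hsv[...,1]>110)&(hsv[...,2]>50); k=np.zeros_like(m);k[y0:y1,x0:x1]=m[y0:y1,x0:x1]; return k
def dark(c,box):
    x0,y0,x1,y1=box; m=c["image"].max(2)<90; k=np.zeros_like(m);k[y0:y1,x0:x1]=m[y0:y1,x0:x1]; return k
def cen(m):
    M=cv2.moments(m.astype(np.uint8),True); return np.array([M["m10"]/M["m00"],M["m01"]/M["m00"]]),M["m00"]
t,s=R["top"],R["scene"]
o={}
for nm,f,bt,bs in(("handle",orange,(395,195,420,245),(325,260,362,290)),("blade",dark,(405,175,435,213),(355,255,392,278))):
    a,na=cen(f(t,bt)); b,nb=cen(f(s,bs)); print(nm,a,na,b,nb,tri([ray(t,a),ray(s,b)]))
    print(plane(t,a,18 if nm=="handle" else 4), plane(s,b,18 if nm=="handle" else 4))
# cover from top
g=cv2.cvtColor(t["image"],cv2.COLOR_BGR2GRAY); 
for nm,box in(("cover",(305,200,342,240)),("ridge",(338,205,346,226)),("tray",(315,250,385,310))):
    x0,y0,x1,y1=box; sub=g[y0:y1,x0:x1]; th,m=cv2.threshold(sub,0,255,cv2.THRESH_OTSU)
    if nm=="tray":
        hs=cv2.cvtColor(t["image"][y0:y1,x0:x1],cv2.COLOR_BGR2HSV); m=((hs[...,0]>70)&(hs[...,1]>12)&(hs[...,2]>80)).astype(np.uint8)
    c=big(m); r=cv2.minAreaRect(c); u=(r[0][0]+x0,r[0][1]+y0)
    print(nm,th,u,r[1],r[2],plane(t,u,{"cover":86.5,"ridge":70,"tray":18}[nm]))
    bx=cv2.boxPoints(r)+[x0,y0]; P=[plane(t,q,{"cover":86.5,"ridge":70,"tray":18}[nm]) for q in bx]
    for i in range(4):
        e=P[(i+1)%4]-P[i]; print("   edge",np.linalg.norm(e),np.degrees(np.arctan2(e[1],e[0])))
w=R["wrist"]; T=Ro.from_quat([-1.24549602e-01,9.92213139e-01,0,0])
print("camTool",T.inv().apply(np.array(w["position"])-[135.92,-532.58,230.6]),(T.inv()*Ro.from_quat(w["attitude"])).as_matrix().round(3))
E
```

```text
handle [407.70391061 223.67597765] 179.0 [346.22857143 276.88571429] 140.0 (array([ 488.97033185, -430.56680754,    9.24508505]), [0.9, 0.9])
[ 488.11834665 -428.03314538   18.        ] [ 486.97715752 -432.8537264    18.        ]
blade [419.38582677 194.44094488] 127.0 [372.18055556 268.36111111] 72.0 (array([ 5.72379573e+02, -4.69175765e+02, -4.82659044e-01]), [0.8, 0.8])
[ 571.33994473 -467.54042739    4.        ] [ 571.43470605 -470.37990157    4.        ]
cover 103.0 (322.86399841308594, 219.75200080871582) (23.076223373413086, 23.076223373413086) 79.69515228271484 [ 501.85340241 -187.08227524   86.5       ]
   edge 61.125430394046404 -80.72539939433229
   edge 61.05441239608727 -170.89904679121196
   edge 60.950515665417974 99.15432539415184
   edge 60.926185681005975 9.265206395537808
ridge 104.0 (341.82432436943054, 216.4459457397461) (9.370742797851562, 2.46598482131958) 80.53767395019531 [ 510.21393405 -238.69571591   70.        ]
   edge 6.644596128175736 -81.60282943968132
   edge 25.175324168183103 -171.8075943814229
   edge 6.6367588023887345 98.34933406199696
   edge 25.169756342412818 8.21020637688429
tray 134.0 (347.22277450561523, 279.72772216796875) (42.28907775878906, 52.43846130371094) 84.2894058227539 [ 335.42154947 -253.65664468   18.        ]
   edge 146.74394103504645 -85.56498543459155
   edge 117.0571475511188 -175.74987805067127
   edge 145.93936928477754 94.24250739338598
   edge 116.56698412140302 4.645218620658969
camTool [  72.07556563   -0.28549166 -142.45957706] [[ 0.001  0.959  0.282]
 [ 1.    -0.001 -0.002]
 [-0.002  0.282 -0.959]]
```

Emit:
servo_tool([
  [[-7.3,0.25,1.2],[0,0,6.5],0],
  [[-7.3,0.25,1.2],[0,0,6.5],0],
  [[-7.3,0.25,1.2],[0,0,6.5],0],
  [[-7.3,0.25,1.2],[0,0,6.5],0],
  [[-7.3,0.25,1.2],[0,0,6.5],0],
  [[-7.3,0.25,1.2],[0,0,6.5],0],
  [[-7.3,0.25,1.2],[0,0,6.5],0],
  [[-7.3,0.25,1.2],[0,0,6.5],0],
])

```text
time: 0.95
eef_pos: [489.1, -428.7, 169.6]
orientation: [0.213, 0.977, 0.001, -0.001]
ft_force: [-0.3, 0.5, 0.6]
grip_width: 1.002
grasp_force: 0.0
```

Emit:
servo_tool([
  [[0,0,0],[0,0,0],0],
  [[0,0,0],[0,0,0],0],
  [[0,0,0],[0,0,0],0],
])

```text
time: 1.25
eef_pos: [485.9, -430.9, 171.5]
orientation: [0.214, 0.977, -0.0, -0.0]
ft_force: [-0.1, 0.5, 0.3]
grip_width: 1.002
grasp_force: 0.0
```

Run:
```python
from cell import bot
from h import *
c=bot.read_camera("wrist"); s=bot.observe(); pickle.dump((c,s),open("w1.pkl","wb")); cv2.imwrite("pics/w1.png",c["image"]); print(s["eef_pos"],s["orientation"],s["time"])
```

```text
[ 485.74390614 -431.09830698  171.70292706] [ 2.14260852e-01  9.76776458e-01 -1.40549804e-04  1.38882703e-04] 1.3
```

View pics/w1.png

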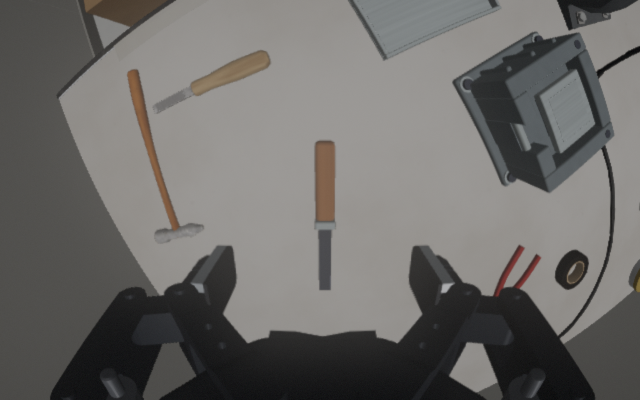

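The wrist view shows the bar upright in the image (tail 325,142, ferrule 325,225, tip 325,288), the housing at upper right with the ridge at about (521,138), the cover at (570,110), and pliers and tape clear of both.

Run:
```python
from h import *
c,s=pickle.load(open("w1.pkl","rb")); R=pickle.load(open("a.pkl","rb")); t=R["top"];sc=R["scene"]
im=c["image"];hsv=cv2.cvtColor(im,cv2.COLOR_BGR2HSV)
m=(hsv[...,0]<16)&(hsv[...,1]>90)&(hsv[...,2]>50); k=np.zeros_like(m);k[130:235,305:345]=m[130:235,305:345]
q=big(k)[:,0]; print("handle",q.min(0),q.max(0))
for v in (150,170,190,210):
    xs=np.where(k[v])[0]; a,b=[plane(c,(x,v),11,1) for x in (xs.min()-.5,xs.max()+.5)]; print(v,((a+b)/2).round(1),np.linalg.norm(a-b).round(1))
d=im.max(2)<80; k2=np.zeros_like(d);k2[229:300,310:340]=d[229:300,310:340]; q2=big(k2)[:,0]; print("blade",q2.min(0),q2.max(0))
for v in (240,260,280):
    xs=np.where(k2[v])[0]; a,b=[plane(c,(x,v),4,1) for x in (xs.min()-.5,xs.max()+.5)]; print(v,((a+b)/2).round(1),np.linalg.norm(a-b).round(1))
tip=plane(c,(q2[:,0].mean(),q2[:,1].max()+.5),3,1); tail=plane(c,(325,q[:,1].min()-.5),9,1); print("tip",tip,"tail",tail,np.linalg.norm((tip-tail)[:2]))
M=cv2.moments(k.astype(np.uint8),True); hc=(M["m10"]/M["m00"],M["m01"]/M["m00"])
print("tri handle w+top",tri([ray(c,hc,1),ray(t,(407.7,223.68))]),"w+scene",tri([ray(c,hc,1),ray(sc,(346.2,276.9))]))
# housing: cover and ridge
g=cv2.cvtColor(im,cv2.COLOR_BGR2GRAY)
x0,y0,x1,y1=530,60,606,160; th,mm=cv2.threshold(g[y0:y1,x0:x1],0,255,cv2.THRESH_OTSU); cc=big(mm)
r=cv2.minAreaRect(cc); print("cover px",th,r,cv2.contourArea(cc)); M=cv2.moments(cc); u=(M["m10"]/M["m00"]+x0,M["m01"]/M["m00"]+y0)
print("cover",u,plane(c,u,86.5,1),tri([ray(c,u,1),ray(t,(322.86,219.75))]))
x0,y0,x1,y1=505,115,535,160; sub=g[y0:y1,x0:x1]; mm=(sub>115).astype(np.uint8)
for a in range(0,45,3): print(sub[a,::2].tolist())
```

```text
handle [316 143] [333 220]
150 [ 459.6 -416.    11. ] 16.7
170 [ 477.7 -424.8   11. ] 18.0
190 [ 496.7 -433.    11. ] 17.2
210 [ 516.2 -441.9   11. ] 17.6
blade [320 231] [329 288]
240 [ 549.9 -457.7    4. ] 11.0
260 [ 572.6 -468.1    4. ] 11.3
280 [ 596.7 -479.7    4. ] 10.5
tip [ 608.51898983 -484.30407752    3.        ] tail [ 453.00756787 -413.00499547    9.        ] 171.0770629305157
tri handle w+top (array([ 488.11931878, -429.1906892 ,   12.41819059]), [0.1, 0.1]) w+scene (array([ 490.3527331 , -429.97357001,    4.9433094 ]), [0.6, 0.6])
cover px 102.0 ((38.240875244140625, 50.91240310668945), (72.27865600585938, 43.57223892211914), 70.01689147949219) 2465.0
cover (567.7073022312373, 110.08830290736984) [ 500.48352171 -189.92498365   86.5       ] (array([ 501.75951883, -187.10033665,   83.39855206]), [0.2, 0.2])
[45, 45, 44, 45, 42, 43, 41, 47, 81, 94, 96, 95, 95, 94, 95]
[45, 44, 45, 44, 45, 43, 44, 43, 60, 88, 95, 95, 95, 95, 96]
[48, 45, 45, 46, 44, 44, 42, 43, 43, 73, 94, 95, 95, 95, 94]
[45, 43, 47, 72, 61, 88, 109, 105, 82, 64, 85, 94, 94, 95, 94]
[47, 45, 45, 66, 62, 72, 107, 132, 132, 102, 94, 93, 94, 93, 94]
[45, 45, 45, 46, 75, 61, 86, 119, 133, 128, 95, 93, 94, 94, 93]
[45, 46, 45, 44, 49, 66, 66, 99, 129, 134, 116, 94, 95, 95, 95]
[45, 45, 44, 44, 43, 63, 61, 76, 113, 134, 132, 100, 93, 95, 94]
[45, 45, 44, 44, 43, 46, 85, 60, 92, 123, 134, 126, 95, 95, 95]
[47, 45, 47, 46, 46, 45, 54, 73, 68, 106, 133, 132, 106, 92, 71]
[48, 46, 47, 46, 45, 47, 46, 73, 61, 84, 118, 135, 128, 57, 49]
[48, 46, 47, 44, 47, 45, 48, 48, 77, 62, 99, 129, 129, 62, 51]
[48, 48, 48, 48, 47, 47, 48, 45, 53, 49, 58, 58, 52, 50, 51]
[48, 48, 47, 46, 47, 47, 47, 46, 45, 45, 46, 45, 45, 46, 46]
[48, 47, 48, 48, 48, 48, 48, 45, 47, 46, 46, 46, 46, 46, 45]
```

Emit:
servo_tool([
  [[-0.1,0.06,1],[0,0,0],0],
  [[-0.1,0.06,2],[0,0,0],0],
  [[-0.1,0.06,2.6],[0,0,0],0],
  [[-0.1,0.06,3.0],[0,0,0],0],
  [[-0.1,0.06,3.25],[0,0,0],0],
  [[-0.1,0.06,3.38],[0,0,0],0],
  [[-0.1,0.06,3.38],[0,0,0],0.3],
  [[-0.1,0.06,3.38],[0,0,0],0.9],
])

```text
time: 2.1
eef_pos: [493.0, -430.6, 3.7]
orientation: [0.214, 0.977, -0.0, 0.001]
ft_force: [0.9, -0.1, 0.4]
grip_width: 0.688
grasp_force: 0.0
```

Emit:
servo_tool([
  [[0,0,0],[0,0,0],1],
  [[0,0,0],[0,0,0],1],
  [[0,0,0],[0,0,0],1],
  [[0,0,0],[0,0,0],1],
  [[0,0,0],[0,0,0],1],
  [[0,0,0],[0,0,0],1],
  [[0,0,0],[0,0,0],1],
  [[0,0,0],[0,0,0],1],
])

```text
time: 2.9
eef_pos: [493.0, -430.3, 3.4]
orientation: [0.214, 0.977, -0.0, 0.001]
ft_force: [-0.7, 0.3, 5.6]
grip_width: 0.217
grasp_force: 61.4
```

Emit:
servo_tool([
  [[0,0,-0.3],[0,0,0],1],
  [[0,0,-1.2],[0,0,0],1],
  [[0,0.3,-2.1],[0,0,0],1],
  [[-0.1,1.2,-3],[0,0,0],1],
  [[-0.2,2.1,-3.1],[0,0,0],1],
  [[-0.3,3.0,-3.1],[0,0,0],1],
  [[-0.34,3.7,-3.1],[0,0,0],1],
  [[-0.34,3.9,-3.1],[0,0,0],1],
])

```text
time: 3.7
eef_pos: [590.6, -255.9, 156.4]
orientation: [0.212, 0.977, 0.001, -0.001]
ft_force: [-1.3, 0.0, -1.0]
grip_width: 0.213
grasp_force: 60.5
```

Emit:
servo_tool([
  [[0,0,0],[0,0,0],1],
  [[0,0,0],[0,0,0],1],
  [[0,0,0],[0,0,0],1],
  [[0,0,0],[0,0,0],1],
])

```text
time: 4.1
eef_pos: [588.6, -261.1, 157.2]
orientation: [0.215, 0.977, -0.0, -0.0]
ft_force: [-0.4, -0.2, -0.8]
grip_width: 0.216
grasp_force: 60.5
```

Run:
```python
from cell import bot
from h import *
c=bot.read_camera("wrist"); s=bot.observe(); pickle.dump((c,s),open("w2.pkl","wb")); cv2.imwrite("pics/w2.png",c["image"]); print(s["eef_pos"],s["orientation"],s["time"],s["ft_force"],s["moment"])
```

```text
[ 588.70040587 -260.91918693  157.23441541] [ 2.14537787e-01  9.76715685e-01 -3.03245467e-05 -8.97651119e-05] 4.15 [-0.23438231 -0.18967055 -1.29337035] [-4.58689827e-02  4.10156286e-02  8.69919893e-05]
```

View pics/w2.png

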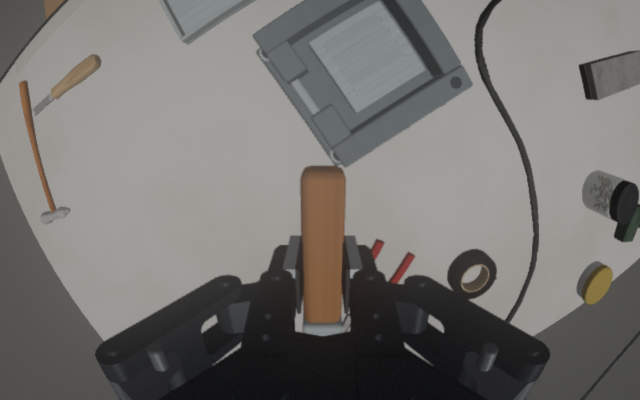

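The view shows the cover (corners about 310,42 / 381,0 / 433,68 / 360,112), the light ridge strip (about 290,80 to 320,113), and the bar held centrally (tail 323,167, ferrule 323,325).

Run:
```python
from h import *
c,s=pickle.load(open("w2.pkl","rb")); c1,_=pickle.load(open("w1.pkl","rb")); t=pickle.load(open("a.pkl","rb"))["top"]
im=c["image"]; g=cv2.cvtColor(im,cv2.COLOR_BGR2GRAY)
def comp(box,thr):
    x0,y0,x1,y1=box; sub=g[y0:y1,x0:x1]; _,m=cv2.threshold(sub,thr,255,cv2.THRESH_BINARY); return big(m)[:,0]+[x0,y0]
def fit(P):  # rect through undistorted pts
    r=cv2.minAreaRect(P.astype(np.float32)); return r
print(g[40:130:10,255:350:5])
for nm,box,z in(("cover",(300,0,440,125),86.5),("ridge",(284,72,326,118),70)):
    x0,y0,x1,y1=box; th,_=cv2.threshold(g[y0:y1,x0:x1],0,255,cv2.THRESH_OTSU)
    q=comp(box,th); P=np.array([plane(c,u,z,1)[:2] for u in q]); print(nm,th,fit(P))
    M=cv2.moments(q.astype(np.float32)[:,None]); u=(M["m10"]/M["m00"],M["m01"]/M["m00"]); print(u)
    if nm=="cover": print(tri([ray(c,u,1),ray(t,(322.86,219.75))]),tri([ray(c,u,1),ray(c1,(567.7,110.1),1)]))
    else: print(tri([ray(c,u,1),ray(t,(341.82,216.45))]),tri([ray(c,u,1),ray(c1,(523.7,138),1)]))
# bar in tool frame
T=Ro.from_quat(s["orientation"]); hsv=cv2.cvtColor(im,cv2.COLOR_BGR2HSV)
m=(hsv[...,0]<16)&(hsv[...,1]>90)&(hsv[...,2]>40); k=np.zeros_like(m); k[155:330,295:352]=m[155:330,295:352]
zt=s["eef_pos"][2]-3.4
for v in (175,200,225,300,315):
    xs=np.where(k[v])[0]; a,b=[T.inv().apply(plane(c,(x,v),zt+18,1)-s["eef_pos"]) for x in(xs.min()-.5,xs.max()+.5)]; print(v,a.round(1),b.round(1))
r=np.where(k[:,323])[0]; print("tail",r.min(),T.inv().apply(plane(c,(323,r.min()-.5),zt+15,1)-s["eef_pos"]),"ferr",r.max(),T.inv().apply(plane(c,(323,r.max()+.5),zt+18,1)-s["eef_pos"]))
```

```text
[[114 103 103 103 102 103  87  76  76 102 102 101 138 138 138 129 135 133
  135]
 [153 128 100  95 105 105 104 105 100 103 103  99 133 141 138 137 137 138
  133]
 [156 142 131  95 107 105 106 105 106  98 102 104 103 107 143 141 138 136
  137]
 [157 157 156  96 102 105 106 106 105 105  81 104 104 103  98 142 143 128
  139]
 [158 157 157 157 139 104  95  86 114 105 105 103 104 105 104 104 129 142
  141]
 [158 159 158 158 157 156  98 104 115 142 125 104 104 104 104 103 104  97
  143]
 [159 159 159 158 158 158 157 100 105 102 142 137 101 104 103 104 104 102
   98]
 [159 159 158 158 158 158 158 158 155 104 105 128 141  94 102 106  98 105
  105]
 [159 159 159 160 160 159 159 159 158 158  98 106 107 106 106 105 106 105
  104]]
cover 115.0 ((502.0726623535156, -187.03309631347656), (59.30504608154297, 59.20954513549805), 9.208067893981934)
(367.090823015295, 55.76545277980092)
(array([ 502.05869722, -187.17884623,   81.60148057]), [0.1, 0.1]) (array([ 501.93572516, -187.2566695 ,   83.3036383 ]), [0.4, 0.4])
ridge 124.0 ((510.2320251464844, -239.13864135742188), (28.05039405822754, 5.608869552612305), 9.261417388916016)
(304.9387351778656, 96.48616600790514)
(array([ 510.24307686, -239.0958407 ,   66.67079749]), [0.2, 0.2]) (array([ 511.29101425, -239.7253086 ,   70.04202694]), [1.1, 1.1])
175 [ 43.6  -8.  -14.6] [ 43.7   8.1 -14.6]
200 [ 32.6  -9.4 -14.6] [ 32.6   8.8 -14.6]
225 [ 20.9  -9.6 -14.6] [ 21.    9.  -14.6]
300 [-19.7  -9.7 -14.6] [-19.7   8.7 -14.6]
315 [-29.4 -10.  -14.6] [-29.4   9.  -14.6]
tail 171 [ 44.96542741  -0.12197543 -11.59268867] ferr 322 [-3.44638615e+01  2.94667889e-02 -1.46055980e+01]
```

Emit:
servo_tool([
  [[0,-0.4,0],[0,0,-1.2],1],
  [[0,-0.9,0],[0,0,-2.4],1],
  [[0,-1.4,0],[0,0,-3.6],1],
  [[0,-1.9,0],[0,0,-4.8],1],
  [[-0.1,-2.4,0],[0,0,-6],1],
  [[-0.12,-2.7,0],[0,0,-7.2],1],
  [[-0.12,-2.82,0],[0,0,-8.4],1],
  [[-0.12,-2.82,0],[0,0,-9.6],1],
])

```text
time: 4.95
eef_pos: [534.7, -392.2, 157.1]
orientation: [-0.285, 0.959, -0.0, -0.0]
ft_force: [0.5, -0.2, -1.4]
grip_width: 0.216
grasp_force: 60.6
```

Emit:
servo_tool([
  [[0,0,0],[0,0,-1.4],1],
  [[0,0,0],[0,0,-2.8],1],
  [[0,0,0],[0,0,-4.2],1],
  [[0,0,0],[0,0,-5.6],1],
  [[0,0,0],[0,0,-7.0],1],
  [[0,0,0],[0,0,-8.4],1],
  [[0,0,0],[0,0,-9.8],1],
  [[0,0,0],[0,0,-11.06],1],
])

```text
time: 5.75
eef_pos: [535.4, -391.1, 157.3]
orientation: [0.764, -0.646, 0.0, 0.0]
ft_force: [-0.4, 0.7, -1.6]
grip_width: 0.217
grasp_force: 60.6
```

Emit:
servo_tool([
  [[0,0,0.3],[0,0.35,0],1],
  [[0,0,0.6],[0,0.7,0],1],
  [[0,0,0.6],[0,0.7,0],1],
  [[0,0,0.6],[0,0.7,0],1],
  [[0,0,0.6],[0,0.7,0],1],
  [[0,0,0.6],[0,0.7,0],1],
])

```text
time: 6.35
eef_pos: [536.3, -391.2, 128.4]
orientation: [0.761, -0.647, 0.029, 0.023]
ft_force: [-0.2, 0.7, -1.7]
grip_width: 0.213
grasp_force: 60.5
```

```bash
cat >> h.py <<'E'
def bar(s,ox=1.0,uz=3.4,C=(502.07,-187.1),yaw=9.2):
    T=Ro.from_quat(s["orientation"]); H=Ro.from_euler("z",yaw,degrees=True)
    f=lambda X:H.inv().apply(np.array(X)-[*C,0])
    og=f(s["eef_pos"]+T.apply([ox,0,uz])); tip=f(s["eef_pos"]+T.apply([ox-130,0,uz])); d=(tip-og)/130
    k=(-53-og[1])/d[1]; print("t",s["time"],"tip(h)",tip.round(1),"origin(h)",og.round(1),"underside at ridge",(og+k*d).round(1),"pitch",np.degrees(np.arcsin(d[2])).round(2),"yaw err",np.degrees(np.arctan2(-d[0],d[1])).round(2))
    print("tool axes in housing\n",H.inv().as_matrix()@T.as_matrix().round(3)); print("F",s["ft_force"].round(1))
E
python3 - <<'E'
from cell import bot
from h import *
s=bot.observe();bar(s);print(s["eef_pos"],s["joint_positions"].round(2))
c=bot.read_camera("scene"); i=c["image"][180:300,220:380]; cv2.imwrite("pics/s3.png",cv2.resize(i,None,fx=5,fy=5,interpolation=cv2.INTER_CUBIC))
E
```

```text
t 6.35 tip(h) [  1.1 -78.6 115.4] origin(h) [   1.2 -208.2  125. ] underside at ridge [  1.1 -53.  113.5] pitch -4.25 yaw err 0.03
tool axes in housing
 [[ 6.18713723e-04 -1.00004436e+00  1.16144474e-03]
 [-9.96923075e-01 -1.12620642e-03 -7.41394028e-02]
 [ 7.40000000e-02 -2.00000000e-03 -9.97000000e-01]]
F [-0.2  0.7 -1.7]
[ 536.33260667 -391.22410464  128.36601612] [-0.36  0.49  0.16  0.07 -1.21  0.5 ]
```

Emit:
servo_tool([
  [[-0.03,0.02,0.4],[0,0,0],1],
  [[-0.06,0.02,0.84],[0,0,0],1],
  [[-0.06,0.02,0.84],[0,0,0],1],
  [[-0.06,0.02,0.84],[0,0,0],1],
  [[-0.06,0.02,0.84],[0,0,0],1],
])

```text
time: 6.9
eef_pos: [535.8, -391.4, 86.9]
orientation: [0.761, -0.647, 0.029, 0.024]
ft_force: [1.3, 0.4, -1.5]
grip_width: 0.215
grasp_force: 60.5
```

Run:
```python
from cell import bot
from h import *
s=bot.observe();bar(s)
w=bot.read_camera("wrist"); c=bot.read_camera("top"); pickle.dump((w,c,s),open("p3.pkl","wb")); i=c["image"][175:255,295:405]; cv2.imwrite("pics/s4.png",cv2.resize(i,None,fx=7,fy=7,interpolation=cv2.INTER_CUBIC))
```

```text
t 6.9 tip(h) [  0.4 -78.7  73.9] origin(h) [   0.6 -208.3   83.6] underside at ridge [  0.4 -53.   71.9] pitch -4.31 yaw err 0.08
tool axes in housing
 [[ 0.00160585 -1.00004436  0.0019887 ]
 [-0.99708296 -0.00112621 -0.07528642]
 [ 0.075      -0.002      -0.997     ]]
F [ 1.3  0.4 -1.5]
```

View pics/s4.png

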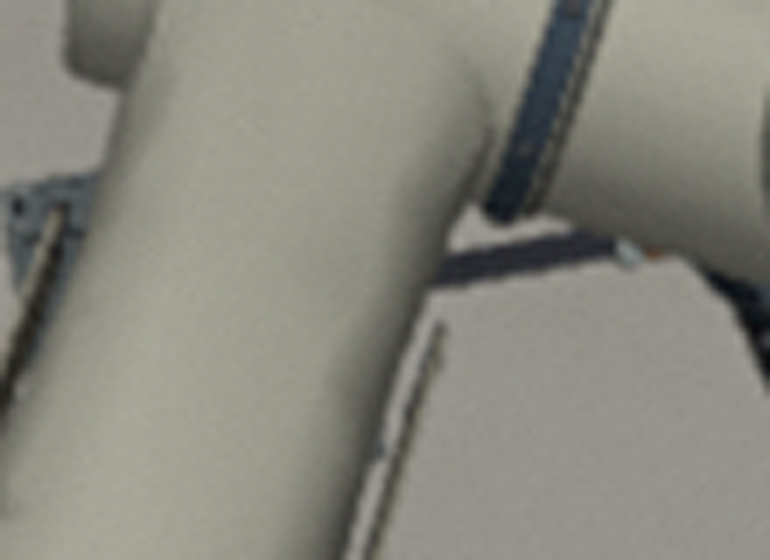

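The arm hides the tip in the top view (only the blade from about 450,270 to 620,245 shows), so I'll insert slowly and watch the forces.

Emit:
servo_tool([
  [[-0.2,0,0],[0,0,0],1],
  [[-0.4,0,0],[0,0,0],1],
  [[-0.55,0,0],[0,0,0],1],
  [[-0.7,0,0],[0,0,0],1],
  [[-0.7,0,0],[0,0,0],1],
  [[-0.7,0,0],[0,0,0],1],
])

```text
time: 7.6
eef_pos: [529.4, -356.1, 82.8]
orientation: [0.762, -0.647, 0.028, 0.024]
ft_force: [0.6, 0.2, -1.8]
grip_width: 0.213
grasp_force: 60.5
```

Emit:
servo_tool([
  [[-0.1,0,0],[0,0,0],1],
  [[-0.2,0,0],[0,0,0],1],
  [[-0.3,0,0],[0,0,0],1],
  [[-0.36,0,0],[0,0,0],1],
  [[-0.42,0,0],[0,0,0],1],
  [[-0.42,0,0],[0,0,0],1],
  [[-0.42,0,0],[0,0,0],1],
])

```text
time: 8.3
eef_pos: [525.9, -335.6, 81.2]
orientation: [0.761, -0.647, 0.028, 0.024]
ft_force: [0.9, -0.3, -0.2]
grip_width: 0.215
grasp_force: 60.5
```

Run:
```python
from cell import bot
from h import *
s=bot.observe();bar(s); print(s["moment"])
```

```text
t 8.3 tip(h) [ -0.4 -22.   68.3] origin(h) [  -0.2 -151.6   77.8] underside at ridge [ -0.4 -53.   70.6] pitch -4.21 yaw err 0.08
tool axes in housing
 [[ 1.60584999e-03 -1.00004436e+00  3.34189667e-04]
 [-9.97082956e-01 -1.12620642e-03 -7.29923853e-02]
 [ 7.30000000e-02  0.00000000e+00 -9.97000000e-01]]
F [ 0.9 -0.3 -0.2]
[ 0.23785682 -0.02556014  0.00056818]
```

```bash
cat >> h.py <<'E'
def plan(s,thetas,b=1.0,tipy=-23.,ox=1.0,uz=3.4,C=(502.07,-187.1),yaw=9.2):
    T=Ro.from_quat(s["orientation"]); H=Ro.from_euler("z",yaw,degrees=True); p=s["eef_pos"]
    for th in thetas:
        a=np.radians(th); c,sn=np.cos(a),np.sin(a)
        ct=np.array([-53-4*sn,66+4*c-b]); L=(tipy-ct[0])/c
        og=ct-(130-L)*np.array([c,sn]); 
        B=H*Ro.from_euler("x",th,degrees=True)       # bar frame
        T2=B*Ro.from_matrix(np.array([[0,-1,0],[-1,0,0],[0,0,-1.]]))
        P=H.apply([0,og[0],og[1]])+[*C,0]-T2.apply([ox,0,uz])
        print(th,"shift",(T.inv().apply(P-p)/50).round(3),"turn",(np.degrees((T.inv()*T2).as_rotvec())/6).round(2),"L",L.round(1),"tcp",P.round(1))
E
python3 - <<'E'
from cell import bot
from h import *
plan(bot.observe(),[-4.2,-2,0,2,4,6,8,10,12])
E
```

```text
-4.2 shift [ 0.018 -0.004  0.032] turn [-0.   -0.    0.01] L 29.8 tcp [ 526.3 -336.6   79.6]
-2 shift [ 0.02  -0.004  0.108] turn [-0.   -0.37  0.01] L 29.9 tcp [ 526.3 -337.    75.9]
0 shift [ 0.019 -0.004  0.177] turn [-0.   -0.7   0.01] L 30.0 tcp [ 526.4 -337.1   72.4]
2 shift [ 0.015 -0.004  0.246] turn [-0.   -1.03  0.01] L 30.2 tcp [ 526.4 -337.2   68.9]
4 shift [ 0.007 -0.004  0.314] turn [-0.   -1.37  0.01] L 30.4 tcp [ 526.4 -337.1   65.5]
6 shift [-0.003 -0.004  0.382] turn [-0.   -1.7   0.01] L 30.6 tcp [ 526.3 -336.8   62.1]
8 shift [-0.017 -0.004  0.45 ] turn [-0.   -2.03  0.01] L 30.9 tcp [ 526.2 -336.4   58.7]
10 shift [-0.033 -0.004  0.516] turn [-0.   -2.37  0.01] L 31.2 tcp [ 526.2 -335.8   55.3]
12 shift [-0.053 -0.004  0.581] turn [ 0.   -2.7   0.01] L 31.5 tcp [ 526.  -335.1   52. ]
```

Emit:
servo_tool([
  [[0.02,0,0.03],[0,0,0],1],
  [[0.02,0,0.11],[0,-0.37,0],1],
  [[0.02,0,0.18],[0,-0.7,0],1],
  [[0.015,0,0.25],[0,-1.03,0],1],
  [[0.01,0,0.31],[0,-1.37,0],1],
  [[0,0,0.38],[0,-1.7,0],1],
  [[-0.015,0,0.45],[0,-2.03,0],1],
  [[-0.015,0,0.45],[0,-2.03,0],1],
])

```text
time: 9.1
eef_pos: [526.2, -337.1, 58.4]
orientation: [0.76, -0.647, -0.053, -0.046]
ft_force: [0.0, 2.5, 3.9]
grip_width: 0.217
grasp_force: 61.2
```

Run:
```python
from cell import bot
from h import *
s=bot.observe();bar(s); print(s["moment"].round(2)); plan(s,[8,10,12,14,16,18,20])
```

```text
t 9.1 tip(h) [ -0.1 -23.7  73.1] origin(h) [  -0.2 -152.4   54.9] underside at ridge [ -0.1 -53.   69. ] pitch 8.04 yaw err -0.01
tool axes in housing
 [[-2.36390493e-04 -9.99884484e-01  3.46606070e-04]
 [-9.89693359e-01 -1.39070160e-04  1.39742191e-01]
 [-1.40000000e-01  0.00000000e+00 -9.90000000e-01]]
F [0.  2.5 3.9]
[0.67 0.15 0.06]
8 shift [-0.014 -0.003 -0.003] turn [-0.    0.01 -0.  ] L 30.9 tcp [ 526.2 -336.4   58.7]
10 shift [-0.016 -0.003  0.066] turn [-0.   -0.33 -0.  ] L 31.2 tcp [ 526.2 -335.8   55.3]
12 shift [-0.021 -0.003  0.134] turn [-0.   -0.66 -0.  ] L 31.5 tcp [ 526.  -335.1   52. ]
14 shift [-0.03  -0.003  0.201] turn [-0.   -0.99 -0.  ] L 31.9 tcp [ 525.9 -334.2   48.7]
16 shift [-0.042 -0.003  0.268] turn [-0.   -1.33 -0.  ] L 32.4 tcp [ 525.7 -333.1   45.5]
18 shift [-0.057 -0.003  0.333] turn [-0.   -1.66 -0.  ] L 32.8 tcp [ 525.5 -331.9   42.3]
20 shift [-0.075 -0.003  0.398] turn [-0.   -1.99 -0.  ] L 33.4 tcp [ 525.3 -330.6   39.3]
```

Emit:
servo_tool([
  [[-0.015,0,0.03],[0,-0.16,0],1],
  [[-0.016,0,0.066],[0,-0.33,0],1],
  [[-0.018,0,0.1],[0,-0.5,0],1],
  [[-0.02,0,0.134],[0,-0.66,0],1],
  [[-0.025,0,0.17],[0,-0.83,0],1],
  [[-0.03,0,0.2],[0,-0.99,0],1],
  [[-0.042,0,0.268],[0,-1.33,0],1],
  [[-0.042,0,0.268],[0,-1.33,0],1],
])

```text
time: 9.9
eef_pos: [525.9, -334.6, 45.9]
orientation: [0.754, -0.642, -0.105, -0.09]
ft_force: [0.4, -4.8, 5.1]
grip_width: 0.214
grasp_force: 61.6
```

Run:
```python
from cell import bot
from h import *
s=bot.observe();bar(s); print(s["moment"].round(2)); plan(s,[16,18,20,22,24,25])
```

```text
t 9.9 tip(h) [ -0.1 -24.4  77.9] origin(h) [-1.000e-01 -1.494e+02  4.230e+01] underside at ridge [ -0.1 -53.   69.8] pitch 15.88 yaw err 0.03
tool axes in housing
 [[ 2.91737702e-04 -9.99884484e-01  7.21061279e-04]
 [-9.61414018e-01 -1.39070160e-04  2.73401683e-01]
 [-2.74000000e-01 -1.00000000e-03 -9.62000000e-01]]
F [ 0.4 -4.8  5.1]
[-2.19 -0.26  0.1 ]
16 shift [-0.026 -0.002  0.015] turn [-0.01 -0.02  0.  ] L 32.4 tcp [ 525.7 -333.1   45.5]
18 shift [-0.032 -0.002  0.083] turn [-0.01 -0.35  0.  ] L 32.8 tcp [ 525.5 -331.9   42.3]
20 shift [-0.041 -0.002  0.149] turn [-0.01 -0.69  0.  ] L 33.4 tcp [ 525.3 -330.6   39.3]
22 shift [-0.054 -0.002  0.215] turn [-0.01 -1.02  0.  ] L 34.0 tcp [ 525.1 -329.1   36.3]
24 shift [-0.07  -0.002  0.28 ] turn [-0.01 -1.35  0.  ] L 34.6 tcp [ 524.8 -327.5   33.4]
25 shift [-0.079 -0.002  0.311] turn [-0.01 -1.52  0.  ] L 35.0 tcp [ 524.7 -326.6   32. ]
```

Emit:
servo_tool([
  [[-0.02,0,0.04],[0,0,0],1],
  [[-0.03,0,0.075],[0,-0.18,0],1],
  [[-0.03,0,0.11],[0,-0.35,0],1],
  [[-0.035,0,0.145],[0,-0.52,0],1],
  [[-0.04,0,0.18],[0,-0.69,0],1],
  [[-0.045,0,0.21],[0,-0.85,0],1],
  [[-0.05,0,0.24],[0,-1.02,0],1],
  [[-0.05,0,0.24],[0,-1.02,0],1],
])

```text
time: 10.7
eef_pos: [525.5, -331.6, 35.9]
orientation: [0.748, -0.636, -0.142, -0.123]
ft_force: [1.4, -11.9, 5.5]
grip_width: 0.219
grasp_force: 62.0
```

Run:
```python
from cell import bot
from h import *
s=bot.observe();bar(s); print(s["moment"].round(2)); plan(s,[22,23,24,25,26],b=2)
```

```text
t 10.7 tip(h) [ -0.1 -25.2  80.4] origin(h) [   0.  -146.    32.4] underside at ridge [ -0.1 -53.   69.3] pitch 21.66 yaw err 0.05
tool axes in housing
 [[ 4.72254382e-04 -9.99884484e-01  3.07700266e-03]
 [-9.29026252e-01 -1.39070160e-04  3.69258083e-01]
 [-3.69000000e-01 -3.00000000e-03 -9.29000000e-01]]
F [  1.4 -11.9   5.5]
[-4.26 -0.52  0.16]
22 shift [-0.041  0.     0.03 ] turn [-0.02 -0.06  0.01] L 34.0 tcp [ 525.1 -329.1   35.3]
23 shift [-0.045  0.     0.063] turn [-0.02 -0.22  0.01] L 34.3 tcp [ 524.9 -328.3   33.8]
24 shift [-0.05   0.     0.096] turn [-0.02 -0.39  0.01] L 34.6 tcp [ 524.8 -327.5   32.4]
25 shift [-0.056  0.     0.129] turn [-0.02 -0.56  0.01] L 35.0 tcp [ 524.7 -326.6   31. ]
26 shift [-0.063  0.     0.161] turn [-0.02 -0.72  0.01] L 35.3 tcp [ 524.5 -325.7   29.6]
```

Emit:
servo_tool([
  [[-0.01,0,0.03],[0,-0.1,0],1],
  [[-0.01,0,0.06],[0,-0.22,0],1],
  [[-0.01,0,0.1],[0,-0.39,0],1],
  [[-0.01,0,0.13],[0,-0.56,0],1],
  [[-0.01,0,0.16],[0,-0.74,0],1],
  [[-0.01,0,0.16],[0,-0.74,0],1],
  [[-0.01,0,0.16],[0,-0.74,0],1],
])

```text
time: 11.4
eef_pos: [525.0, -328.7, 28.7]
orientation: [0.742, -0.631, -0.17, -0.147]
ft_force: [1.2, -15.0, 5.2]
grip_width: 0.217
grasp_force: 62.1
```

Run:
```python
from cell import bot
from h import *
s=bot.observe();bar(s); print(s["moment"].round(2)); 
c=bot.read_camera("scene"); w=bot.read_camera("wrist"); pickle.dump((c,w,s),open("p5.pkl","wb"))
a=cv2.resize(c["image"][190:270,240:340],None,fx=4,fy=4,interpolation=cv2.INTER_CUBIC); b=w["image"][:,100:500]
cv2.imwrite("pics/p5.png",np.hstack([a,cv2.copyMakeBorder(b,0,0,0,0,0)[:320]]))
```

```text
t 11.4 tip(h) [ -0.1 -26.   82.2] origin(h) [  -0.  -142.9   25.3] underside at ridge [ -0.1 -53.   69.1] pitch 25.99 yaw err 0.05
tool axes in housing
 [[ 1.32014495e-03 -9.99724602e-01  3.09042451e-03]
 [-8.98772639e-01  8.48066105e-04  4.38142042e-01]
 [-4.38000000e-01 -3.00000000e-03 -8.99000000e-01]]
F [  1.2 -15.    5.2]
[-4.97 -0.64  0.09]
```

View pics/p5.png

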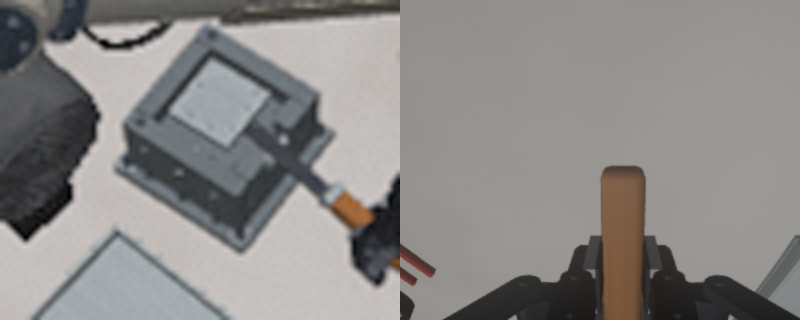

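The scene view on the left shows the blade through the slot and under the cover edge at about (255,130), with the cover up at (225,100). The wrist view shows the handle still seated unchanged in the grip.

Run:
```python
from h import *
c,w,s=pickle.load(open("p5.pkl","rb")); a=pickle.load(open("a.pkl","rb"))["scene"]
g=cv2.cvtColor(c["image"],cv2.COLOR_BGR2GRAY); x0,y0,x1,y1=279,201,309,229
sub=g[y0:y1,x0:x1]; th,m=cv2.threshold(sub,0,255,cv2.THRESH_OTSU); q=big(m); M=cv2.moments(m,True); u=(M["m10"]/M["m00"]+x0,M["m01"]/M["m00"]+y0)
print(th,u,cv2.minAreaRect(q)); 
for z in (86.5,90.5,93.5): print(z,proj(c,[502.07,-187.1,z]))
print("bias: handle",proj(a,[488.1,-429.2,12.4]),"seen 346.2 276.9")
r=cv2.resize(c["image"],None,fx=1,fy=1)
# housing top corner far (h-frame corners) check
H=Ro.from_euler("z",9.2,degrees=True)
for k in([58,58],[58,-58],[-58,58],[-58,-58]): print(k,proj(c,H.apply([*k,86.5])+[502.07,-187.1,0]))
for k in([68,68],[68,-68],[-68,-68],[-68,68]): print(k,proj(c,H.apply([*k,12])+[502.07,-187.1,0]))
cv2.imwrite("pics/p6.png",cv2.resize(c["image"][192:258,262:330],None,fx=8,fy=8,interpolation=cv2.INTER_CUBIC))
```

```text
135.0 (293.70621468926555, 212.93785310734464) ((15.304878234863281, 14.243903160095215), (16.71059226989746, 18.428504943847656), 38.65980911254883)
86.5 [294.44218671 215.95357855]
90.5 [294.39755463 215.3797434 ]
93.5 [294.36394658 214.94764427]
bias: handle [345.51204578 276.50269751] seen 346.2 276.9
[58, 58] [290.65925551 194.41599344]
[58, -58] [319.35041525 212.0864355 ]
[-58, 58] [269.3390394  219.85098384]
[-58, -58] [298.42760315 238.64398485]
[68, 68] [290.97395397 201.74489266]
[68, -68] [323.23481747 221.79097598]
[-68, -68] [299.75920015 252.09690952]
[-68, 68] [266.99426395 230.61340337]
```

View pics/p6.png

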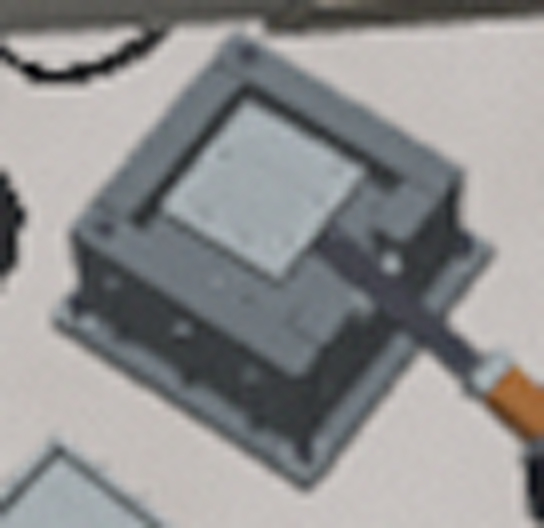

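Relative to the housing's corners, the cover is about 2 px higher than when seated, so it is clearly raised (near edge at about 280,278 overlapping the rim). Now I'll level the bar and withdraw it.

Run:
```python
from cell import bot
from h import *
s=bot.observe();plan(s,[22,17,12,7,2,-2,-4],b=-0.5,tipy=-25)
```

```text
22 shift [-0.028 -0.001 -0.167] turn [-0.03  0.66  0.01] L 31.8 tcp [ 525.4 -331.1   37. ]
17 shift [-0.034 -0.001 -0.338] turn [-0.03  1.49  0.01] L 30.5 tcp [ 525.9 -334.5   44.8]
12 shift [-0.061 -0.002 -0.509] turn [-0.03  2.33  0.01] L 29.5 tcp [ 526.4 -337.    53. ]
7 shift [-0.108 -0.002 -0.677] turn [-0.03  3.16  0.  ] L 28.7 tcp [ 526.6 -338.6   61.6]
2 shift [-0.174 -0.003 -0.839] turn [-0.03  3.99  0.  ] L 28.2 tcp [ 526.7 -339.2   70.4]
-2 shift [-0.24  -0.003 -0.964] turn [-0.03  4.66  0.  ] L 27.9 tcp [ 526.7 -338.9   77.4]
-4 shift [-0.277 -0.003 -1.024] turn [-0.03  4.99  0.  ] L 27.8 tcp [ 526.6 -338.6   80.9]
```

Emit:
servo_tool([
  [[-0.028,0,-0.167],[0,0.66,0],1],
  [[-0.034,0,-0.338],[0,1.49,0],1],
  [[-0.061,0,-0.509],[0,2.33,0],1],
  [[-0.108,0,-0.677],[0,3.16,0],1],
  [[-0.174,0,-0.839],[0,3.99,0],1],
  [[-0.24,0,-0.964],[0,4.66,0],1],
  [[-0.24,0,-0.964],[0,4.66,0],1],
  [[-0.24,0,-0.964],[0,4.66,0],1],
])

```text
time: 12.3
eef_pos: [526.4, -335.0, 76.8]
orientation: [0.762, -0.647, 0.011, 0.008]
ft_force: [1.9, -7.5, 0.7]
grip_width: 0.213
grasp_force: 60.7
```

Run:
```python
from cell import bot
from h import *
s=bot.observe();bar(s); print(s["moment"].round(2));
```

```text
t 12.3 tip(h) [  0.1 -21.   69.9] origin(h) [   0.4 -150.9   73.4] underside at ridge [  0.2 -53.   70.8] pitch -1.55 yaw err 0.13
tool axes in housing
 [[ 0.00227322 -1.00020425  0.00176591]
 [-0.99921711 -0.00211334 -0.02662483]
 [ 0.027      -0.002      -1.        ]]
F [ 1.9 -7.5  0.7]
[-2.18 -0.65 -0.11]
```

Emit:
servo_tool([
  [[0.3,0,0],[0,0,0],1],
  [[0.7,0,0],[0,0,0],1],
  [[1.2,0,0],[0,0,0],1],
  [[1.7,0,0],[0,-0.1,0],1],
  [[2.2,0,0],[0,-0.26,0],1],
  [[2.2,0,0],[0,-0.26,0],1],
  [[2.2,0,0],[0,-0.26,0],1],
])

```text
time: 13.0
eef_pos: [542.4, -442.2, 76.6]
orientation: [0.761, -0.648, -0.003, -0.001]
ft_force: [0.4, 1.1, -1.8]
grip_width: 0.215
grasp_force: 60.6
```

Run:
```python
from cell import bot
from h import *
s=bot.observe();bar(s); print(s["moment"].round(2),s["eef_pos"]); w=bot.read_camera("wrist"); pickle.dump((w,s),open("p7.pkl","wb"))
T=Ro.from_quat(s["orientation"]); im=w["image"]; hsv=cv2.cvtColor(im,cv2.COLOR_BGR2HSV)
m=(hsv[...,0]<16)&(hsv[...,1]>90)&(hsv[...,2]>40); k=np.zeros_like(m); k[155:330,295:352]=m[155:330,295:352]
r=np.where(k[:,323])[0]; print("tail/ferr rows",r.min(),r.max(),"(before 171,322)")
```

```text
t 13.0 tip(h) [  -1.  -129.3   74. ] origin(h) [  -1.  -259.3   73.2] underside at ridge [ -0.9 -53.   74.5] pitch 0.35 yaw err -0.02
tool axes in housing
 [[ 1.39070160e-04 -9.99884484e-01 -2.00212167e-03]
 [-9.99884484e-01 -1.39070160e-04  6.40246115e-03]
 [-6.00000000e-03  2.00000000e-03 -1.00000000e+00]]
F [ 0.4  1.1 -1.8]
[-0.04 -0.02 -0.  ] [ 542.39174587 -442.238775     76.61188316]
tail/ferr rows 173 322 (before 171,322)
```

Emit:
servo_tool([
  [[0,0,0.5],[0,0.05,0],1],
  [[0,0,1.0],[0,0.05,0],1],
  [[0,0,1.3],[0,0.05,0],1],
  [[0,0,1.4],[0,0.05,0],1],
  [[0,0,1.44],[0,0.05,0],1],
  [[0,0,1.46],[0,0.05,0],1],
  [[0,0,1.46],[0,0.05,0],1],
  [[0,0,1.46],[0,0.05,0],1],
])

```text
time: 13.85
eef_pos: [543.8, -442.8, 6.8]
orientation: [0.762, -0.648, 0.002, 0.001]
ft_force: [1.2, -0.4, -1.4]
grip_width: 0.218
grasp_force: 60.6
```

Emit:
servo_tool([
  [[0,0,0.03],[0,0,0],1],
  [[0,0,0.06],[0,0,0],1],
  [[0,0,0.06],[0,0,0],1],
  [[0,0,0.06],[0,0,0],1],
])

```text
time: 14.25
eef_pos: [543.6, -442.8, 3.4]
orientation: [0.762, -0.648, 0.002, 0.001]
ft_force: [-0.4, 1.3, 1.2]
grip_width: 0.213
grasp_force: 61.0
```

Contact made. Open, then rise.

Emit:
servo_tool([
  [[0,0,0],[0,0,0],0.7],
  [[0,0,0],[0,0,0],0.4],
  [[0,0,0],[0,0,0],0],
  [[0,0,0],[0,0,0],0],
  [[0,0,0],[0,0,0],0],
  [[0,0,0],[0,0,0],0],
  [[0,0,0],[0,0,0],0],
  [[0,0,0],[0,0,0],0],
])

```text
time: 15.05
eef_pos: [543.3, -442.6, 2.8]
orientation: [0.762, -0.648, 0.001, 0.001]
ft_force: [0.2, -0.8, 0.2]
grip_width: 1.005
grasp_force: 0.0
```

Emit:
servo_tool([
  [[0,0,-0.5],[0,0,0],0],
  [[0,0,-1.4],[0,0,0],0],
  [[0,0,-2.3],[0,0,0],0],
  [[0,0,-3.2],[0,0,0],0],
  [[0,0,-3.2],[0,0,0],0],
])

```text
time: 15.55
eef_pos: [545.8, -444.7, 171.9]
orientation: [0.762, -0.647, 0.009, 0.001]
ft_force: [0.7, -0.1, -0.4]
grip_width: 1.0
grasp_force: 0.0
```

Emit:
servo_tool([
  [[-0.8,0,0],[0,0,0],0],
  [[-1.7,0,0],[0,0,0],0],
  [[-2.6,0,0],[0,0,0],0],
  [[-3.5,0,0],[0,0,0],0],
  [[-4.4,0.04,0],[0,0,0],0],
  [[-5.19,0.04,0],[0,0,0],0],
  [[-5.19,0.04,0],[0,0,0],0],
  [[-5.19,0.04,0],[0,0,0],0],
])

```text
time: 16.35
eef_pos: [499.6, -185.6, 162.4]
orientation: [0.763, -0.647, 0.002, 0.001]
ft_force: [0.7, -0.6, -0.8]
grip_width: 0.998
grasp_force: 0.0
```

Run:
```python
from cell import bot
from h import *
w=bot.read_camera("wrist"); s=bot.observe(); pickle.dump((w,s),open("p8.pkl","wb")); cv2.imwrite("pics/p8.png",w["image"])
print(s["eef_pos"],s["orientation"])
```

```text
[ 499.64346739 -186.39234381  162.14428007] [ 0.76215421 -0.64739308  0.00150899  0.00094411]
```

View pics/p8.png

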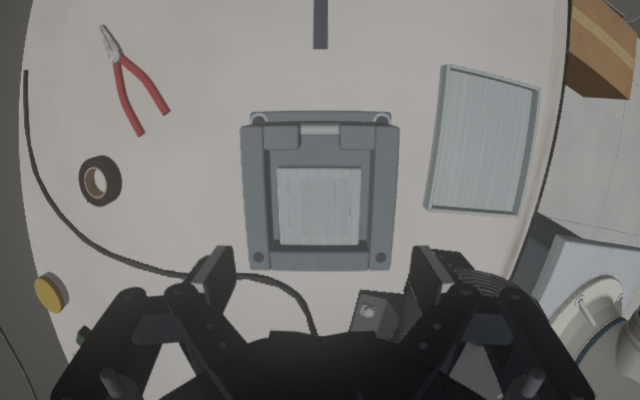

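The cover (corners about 278,168 / 361,167 / 358,244 / 281,245) lies between the fingers' lines. Its slot-side edge looks nearer, the bar tip lies at (320,48), and the tray is at (485,140).

Run:
```python
from h import *
from scipy.optimize import least_squares
w,s=pickle.load(open("p8.pkl","rb")); g=cv2.cvtColor(w["image"],cv2.COLOR_BGR2GRAY)
x0,y0,x1,y1=268,155,372,255; th,m=cv2.threshold(g[y0:y1,x0:x1],0,255,cv2.THRESH_OTSU); q=big(m)[:,0]+[x0,y0]
# line fits of the 4 sides (undistorted), corners by intersection
def und(p): d=Ro.from_quat(w["attitude"]).inv().apply(ray(w,p,1)[1]); return d[:2]/-d[2]
U=np.array([und(p) for p in q]); lim=lambda a,b,c:(a>b)&(a<c)
S=[(lim(q[:,0],285,353)&(q[:,1]<180)),(lim(q[:,1],178,235)&(q[:,0]>345)),(lim(q[:,0],288,350)&(q[:,1]>235)),(lim(q[:,1],178,235)&(q[:,0]<295))]
L=[]
for k in S:
    vx,vy,a,b=cv2.fitLine(U[k].astype(np.float32),cv2.DIST_HUBER,0,.01,.01).ravel(); L.append(np.cross([a,b,1],[a+vx,b+vy,1]))
cs=[np.cross(L[i-1],L[i]) for i in range(4)]; cs=[c[:2]/c[2] for c in cs]
D=[Ro.from_quat(w["attitude"]).apply([*c,-1]) for c in cs]; o=np.array(w["position"])
# pose fit: square 60: center, yaw, tilt about h_x
loc=np.array([[-1,1],[1,1],[1,-1],[-1,-1]])*30.
# order: corner i= side(i-1)&side i : TL(img)=left&top
H0=9.2
def pts(p):
    R=Ro.from_euler("z",p[3],degrees=True)*Ro.from_euler("xy",[p[4],p[5]],degrees=True)
    # image TL: h(+30? ) tool y=-h_x
    return R.apply([[30,-30,0],[-30,-30,0],[-30,30,0],[30,30,0]])+p[:3]
def f(p): return np.concatenate([np.cross(P-o,d/np.linalg.norm(d)) for P,d in zip(pts(p),D)])
r=least_squares(f,[502,-187,92,9.2,0,0]); print("cover pose",r.x.round(2),"res",np.sqrt(np.mean(r.fun**2)))
r2=least_squares(lambda p:f([*p,0]),[502,-187,92,9.2,0]); print("no roll",r2.x.round(2))
for z in(86.5,92,94): print(z,[ (o+d*(z-o[2])/d[2]).round(1)[:2].tolist() for d in D])
# ridge check from this view
x0,y0,x1,y1=300,122,342,140; th,m=cv2.threshold(g[y0:y1,x0:x1],115,255,cv2.THRESH_BINARY); M=cv2.moments(m,True); print("ridge",plane(w,(M["m10"]/M["m00"]+x0,M["m01"]/M["m00"]+y0),70,1),th)
```

```text
cover pose [ 5.0168e+02 -1.8446e+02  8.9040e+01  9.2100e+00 -3.5800e+00  4.0000e-01] res 0.2371160670465598
no roll [ 501.66 -184.46   89.02    9.16   -3.56]
86.5 [[536.8, -208.8], [476.2, -217.5], [467.1, -159.6], [526.3, -149.6]]
92 [[536.1, -210.0], [477.1, -218.5], [468.2, -162.0], [525.9, -152.3]]
94 [[535.9, -210.4], [477.4, -218.8], [468.6, -162.9], [525.8, -153.3]]
ridge [ 510.21840601 -239.5150361    70.        ] 115.0
```

Emit:
servo_tool([
  [[0,-0.04,0.4],[0,0,0],0.2],
  [[0,-0.04,0.8],[0,0,0],0.2],
  [[0,-0.04,1.2],[0,0,0],0.2],
  [[0,-0.04,1.4],[0,0,0],0.2],
  [[0,-0.04,1.5],[0,0,0],0.2],
  [[0,-0.04,1.5],[0,0,0],0.2],
  [[0,-0.04,1.5],[0,0,0],0.2],
  [[0,-0.04,1.5],[0,0,0],0.2],
])

```text
time: 17.2
eef_pos: [502.1, -186.4, 87.9]
orientation: [0.762, -0.648, 0.002, 0.001]
ft_force: [-0.4, 0.4, 0.2]
grip_width: 0.794
grasp_force: 0.0
```

Run:
```python
from cell import bot
from h import *
w=bot.read_camera("wrist"); s=bot.observe(); pickle.dump((w,s),open("p9.pkl","wb")); cv2.imwrite("pics/p9.png",cv2.resize(w["image"][100:340,180:460],None,fx=2.5,fy=2.5))
print(s["eef_pos"],s["orientation"],s["ft_force"],s["grip_width"])
```

```text
[ 502.03746343 -186.33004684   87.82541472] [ 7.61965499e-01 -6.47614488e-01  1.92649528e-03  5.85197610e-04] [-0.56719119  0.06558379 -0.47156828] 0.8018435412237035
```

View pics/p9.png

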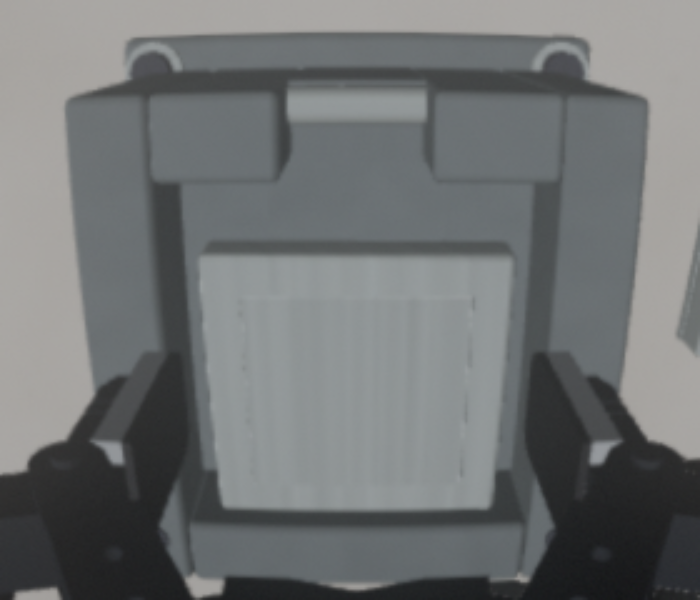

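Fingers straddle the raised cover symmetrically (pads at columns 160-180 and 540-560, cover 205-510). I'll lower by feel.

Emit:
servo_tool([
  [[0,0,0.02],[0,0,0],0.2],
  [[0,0,0.04],[0,0,0],0.2],
  [[0,0,0.06],[0,0,0],0.2],
  [[0,0,0.08],[0,0,0],0.2],
])

```text
time: 17.65
eef_pos: [501.4, -186.2, 82.9]
orientation: [0.762, -0.648, 0.001, 0.001]
ft_force: [-0.6, -0.5, -0.5]
grip_width: 0.798
grasp_force: 0.0
```

Emit:
servo_tool([
  [[0,0,0.01],[0,0,0],0.2],
  [[0,0,0.02],[0,0,0],0.2],
  [[0,0,0.03],[0,0,0],0.2],
  [[0,0,0.04],[0,0,0],0.2],
])

```text
time: 18.05
eef_pos: [501.5, -186.2, 80.9]
orientation: [0.762, -0.648, 0.001, 0.001]
ft_force: [-0.1, 0.7, -0.8]
grip_width: 0.8
grasp_force: 0.0
```

Emit:
servo_tool([
  [[0,0,0.01],[0,0,0],0.2],
  [[0,0,0.02],[0,0,0],0.2],
  [[0,0,0.02],[0,0,0],0.2],
])

```text
time: 18.35
eef_pos: [501.4, -186.2, 79.9]
orientation: [0.762, -0.648, 0.001, 0.001]
ft_force: [0.8, 0.3, 0.2]
grip_width: 0.801
grasp_force: 0.0
```

Emit:
servo_tool([
  [[0,0,0.01],[0,0,0],0.2],
  [[0,0,0.02],[0,0,0],0.2],
  [[0,0,0.02],[0,0,0],0.2],
])

```text
time: 18.65
eef_pos: [501.5, -186.3, 79.3]
orientation: [0.762, -0.648, 0.001, 0.001]
ft_force: [-1.3, 0.7, 3.4]
grip_width: 0.802
grasp_force: 1.5
```

Emit:
servo_tool([
  [[0,0,0.01],[0,0,0],0.2],
  [[0,0,0.02],[0,0,0],0.2],
  [[0,0,0.02],[0,0,0],0.2],
])

```text
time: 18.95
eef_pos: [501.6, -186.3, 79.1]
orientation: [0.762, -0.648, 0.002, 0.001]
ft_force: [-2.5, 1.5, 9.7]
grip_width: 0.803
grasp_force: 5.2
```

Emit:
servo_tool([
  [[0,0,-0.08],[0,0,0],0.2],
  [[0,0,-0.08],[0,0,0],0.25],
  [[0,0,-0.08],[0,0,0],0.3],
  [[0,0,-0.08],[0,0,0],0.5],
  [[0,0,-0.08],[0,0,0],1],
  [[0,0,-0.08],[0,0,0],1],
  [[0,0,-0.08],[0,0,0],1],
  [[0,0,-0.08],[0,0,0],1],
])

```text
time: 19.75
eef_pos: [502.2, -186.4, 82.5]
orientation: [0.762, -0.648, 0.002, 0.001]
ft_force: [0.6, -0.1, 5.5]
grip_width: 0.675
grasp_force: 63.4
```

Emit:
servo_tool([
  [[0,0,-0.04],[0,0,0],1],
  [[0,0,-0.08],[0,0,0],1],
  [[0,0,-0.12],[0,0,0],1],
  [[0,0,-0.16],[0,0,0],1],
  [[0,0,-0.2],[0,0,0],1],
  [[0,0,-0.24],[0,0,0],1],
  [[0,0,-0.28],[0,0,0],1],
  [[0,0,-0.3],[0,0,0],1],
])

```text
time: 20.55
eef_pos: [501.4, -185.5, 92.3]
orientation: [0.761, -0.648, -0.001, 0.001]
ft_force: [11.4, -5.4, -26.7]
grip_width: 0.672
grasp_force: 70.0
```

Run:
```python
from cell import bot
from h import *
w=bot.read_camera("wrist"); s=bot.observe(); pickle.dump((w,s),open("p10.pkl","wb"))
print(s["eef_pos"],s["ft_force"],s["moment"],s["grip_width"])
w0,_=pickle.load(open("p9.pkl","rb"))
for n,c in(("before",w0),("now",w)):
    g=cv2.cvtColor(c["image"],cv2.COLOR_BGR2GRAY); x0,y0,x1,y1=255,190,390,315; m=((g[y0:y1,x0:x1]>125)*255).astype(np.uint8); print(n,cv2.boundingRect(big(m)))
```

```text
[ 501.39186784 -185.51708482   92.47550941] [ 10.92394233  -4.80497403 -25.40712861] [-1.83199259 -4.38845472  0.0694802 ] 0.6707026500090809
before (4, 12, 126, 102)
now (2, 15, 130, 104)
```

Emit:
servo_tool([
  [[0,0,-0.04],[0,0,0],1],
  [[0,0,-0.08],[0,0,0],1],
  [[0,0,-0.12],[0,0,0],1],
  [[0,0,-0.16],[0,0,0],1],
  [[0,0,-0.2],[0,0,0],1],
  [[0,0,-0.24],[0,0,0],1],
  [[0,0,-0.28],[0,0,0],1],
  [[0,0,-0.32],[0,0,0],1],
])

```text
time: 21.4
eef_pos: [501.4, -185.5, 109.9]
orientation: [0.762, -0.648, -0.0, 0.001]
ft_force: [2.7, 0.8, -2.5]
grip_width: 0.676
grasp_force: 72.6
```

Run:
```python
from cell import bot
from h import *
w=bot.read_camera("wrist"); s=bot.observe(); pickle.dump((w,s),open("p11.pkl","wb"))
print(s["eef_pos"],s["ft_force"],s["moment"],s["grip_width"])
for n,c in(("now",w),):
    g=cv2.cvtColor(c["image"],cv2.COLOR_BGR2GRAY); x0,y0,x1,y1=255,190,390,315; m=((g[y0:y1,x0:x1]>125)*255).astype(np.uint8); print(n,cv2.boundingRect(big(m)))
```

```text
[ 500.94100634 -185.69559944  111.09272705] [-0.79271203  0.04999647 -2.69851311] [-0.00772018 -0.05139294 -0.05571975] 0.6709297805213189
now (3, 15, 132, 110)
```

Emit:
servo_tool([
  [[0,0,-0.3],[0,0,0],1],
  [[0,0,-0.7],[0,0,0],1],
  [[0,0,-1.1],[0,0,0],1],
  [[0,0,-1.1],[0,0,0],1],
])

```text
time: 21.85
eef_pos: [502.0, -186.2, 169.6]
orientation: [0.762, -0.648, 0.002, 0.0]
ft_force: [0.4, -0.4, -2.6]
grip_width: 0.674
grasp_force: 72.8
```

Emit:
servo_tool([
  [[0.1,0.4,0],[0,0,0],1],
  [[0.25,1.0,0],[0,0,0],1],
  [[0.4,1.7,0],[0,0,0],1],
  [[0.6,2.4,0],[0,0,0],1],
  [[0.75,3.1,0],[0,0,0],1],
  [[0.81,3.49,0],[0,0,0],1],
  [[0.81,3.49,0],[0,0,0],1],
  [[0.81,3.49,0],[0,0,0],1],
])

```text
time: 22.65
eef_pos: [335.4, -253.8, 167.4]
orientation: [0.762, -0.648, 0.001, 0.001]
ft_force: [-0.1, 0.6, -3.6]
grip_width: 0.673
grasp_force: 72.7
```

Run:
```python
from cell import bot
from h import *
w=bot.read_camera("wrist"); s=bot.observe(); pickle.dump((w,s),open("p12.pkl","wb")); cv2.imwrite("pics/p12.png",w["image"])
print(s["eef_pos"],s["orientation"],s["ft_force"],s["moment"],s["grip_width"])
```

```text
[ 335.96725367 -253.7792805   167.54541586] [ 0.76192086 -0.6476689   0.0008163   0.00096395] [-0.28081091 -0.60786894 -3.91179989] [ 0.01713866 -0.08321524 -0.02953212] 0.6699331874308874
```

View pics/p12.png

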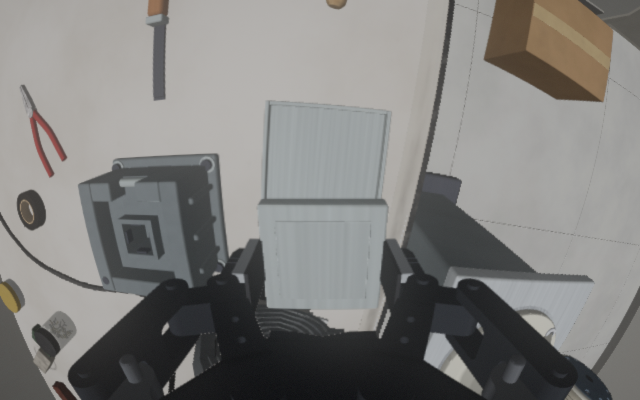

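The cover is held level-looking (corners about 258,203 / 387,203 / 380,307 / 265,307) directly over the tray (263-390,100-200), with the housing empty at (140,235).

Run:
```python
from h import *
from scipy.optimize import least_squares
w,s=pickle.load(open("p12.pkl","rb")); o=np.array(w["position"])
px=[(259,206),(387,206),(380,307),(265,307)]
D=[ray(w,p,1)[1] for p in px]
def f(p):
    R=Ro.from_euler("z",9.2,degrees=True)*Ro.from_euler("x",p[3],degrees=True)
    P=R.apply([[30,-30,0],[-30,-30,0],[-30,30,0],[30,30,0]])+p[:3]
    return np.concatenate([np.cross(a-o,d) for a,d in zip(P,D)])
r=least_squares(f,[335,-254,178,0]); print(r.x.round(2),np.sqrt(np.mean(r.fun**2)).round(2), "top rel TCP",r.x[2]-s["eef_pos"][2])
# tray corners visible near edge far: (268,100),(391,111)
for p in((266,100),(391,111)): print(plane(w,p,18,1).round(1))
Ht=Ro.from_euler("z",4.6,degrees=True)
for k in((-60,-75),(60,-75)): print((Ht.apply([*k,0])+[335.4,-253.7,0]).round(1))
```

```text
[ 334.33 -252.27  175.54   -3.06] 0.65 top rel TCP 7.992649286885921
[ 399.8 -324.4   18. ]
[ 281.9 -333.6   18. ]
[ 281.6 -333.3    0. ]
[ 401.2 -323.6    0. ]
```

Emit:
servo_tool([
  [[0,0,0.3],[0,-0.25,0],1],
  [[0,0,0.8],[0,-0.5,0],1],
  [[0,0,1.3],[0,-0.5,0],1],
  [[0,0,1.8],[0,-0.5,0],1],
  [[0,0,2.1],[0,-0.5,0],1],
  [[0,0,2.3],[0,-0.5,0],1],
  [[0,0,2.35],[0,-0.5,0],1],
  [[0,0,2.35],[0,-0.5,0],1],
])

```text
time: 23.5
eef_pos: [336.3, -254.4, 50.6]
orientation: [0.762, -0.647, -0.019, -0.016]
ft_force: [-0.2, -0.2, -2.1]
grip_width: 0.675
grasp_force: 72.7
```

Emit:
servo_tool([
  [[0,0,0.03],[0,0,0],1],
  [[0,0,0.06],[0,0,0],1],
  [[0,0,0.09],[0,0,0],1],
  [[0,0,0.12],[0,0,0],1],
  [[0,0,0.15],[0,0,0],1],
  [[0,0,0.16],[0,0,0],1],
  [[0,0,0.16],[0,0,0],1],
])

```text
time: 24.2
eef_pos: [335.6, -254.0, 42.5]
orientation: [0.762, -0.647, -0.019, -0.016]
ft_force: [-0.6, -0.2, -3.2]
grip_width: 0.672
grasp_force: 72.7
```

Emit:
servo_tool([
  [[0,0,0.015],[0,0,0],1],
  [[0,0,0.03],[0,0,0],1],
  [[0,0,0.04],[0,0,0],1],
  [[0,0,0.04],[0,0,0],1],
])

```text
time: 24.6
eef_pos: [335.6, -253.9, 40.5]
orientation: [0.762, -0.647, -0.019, -0.016]
ft_force: [-0.6, -0.5, -2.4]
grip_width: 0.671
grasp_force: 72.7
```

Emit:
servo_tool([
  [[0,0,0.01],[0,0,0],1],
  [[0,0,0.02],[0,0,0],1],
  [[0,0,0.03],[0,0,0],1],
  [[0,0,0.03],[0,0,0],1],
])

```text
time: 25.0
eef_pos: [335.6, -253.8, 39.0]
orientation: [0.762, -0.647, -0.019, -0.016]
ft_force: [-0.6, 0.3, -2.9]
grip_width: 0.678
grasp_force: 72.7
```

Emit:
servo_tool([
  [[0,0,0.01],[0,0,0],1],
  [[0,0,0.02],[0,0,0],1],
  [[0,0,0.02],[0,0,0],1],
])

```text
time: 25.3
eef_pos: [335.6, -253.8, 38.0]
orientation: [0.762, -0.647, -0.019, -0.016]
ft_force: [-0.6, 0.7, -3.0]
grip_width: 0.674
grasp_force: 72.7
```

Emit:
servo_tool([
  [[0,0,0.01],[0,0,0],1],
  [[0,0,0.02],[0,0,0],1],
  [[0,0,0.02],[0,0,0],1],
])

```text
time: 25.6
eef_pos: [335.7, -253.9, 37.5]
orientation: [0.762, -0.647, -0.019, -0.016]
ft_force: [-1.3, 0.9, 2.9]
grip_width: 0.674
grasp_force: 73.4
```

Contact at 37.5. Release, then rise.

Emit:
servo_tool([
  [[0,0,0],[0,0,0],0.3],
  [[0,0,0],[0,0,0],0.2],
  [[0,0,0],[0,0,0],0],
  [[0,0,0],[0,0,0],0],
  [[0,0,0],[0,0,0],0],
  [[0,0,0],[0,0,0],0],
])

```text
time: 26.2
eef_pos: [335.7, -253.8, 37.1]
orientation: [0.762, -0.647, -0.019, -0.016]
ft_force: [0.0, 0.2, -0.3]
grip_width: 0.999
grasp_force: 0.0
```

Emit:
servo_tool([
  [[0,0,-0.2],[0,0,0],0],
  [[0,0,-0.6],[0,0,0],0],
  [[0,0,-1.2],[0,0,0],0],
  [[0,0,-2],[0,0,0],0],
  [[0,0,-2.8],[0,0,0],0],
  [[0,0,-2.8],[0,0,0],0],
  [[0,0,-2.8],[0,0,0],0],
])

```text
time: 26.9
eef_pos: [337.3, -260.7, 178.2]
orientation: [0.762, -0.648, -0.017, -0.017]
ft_force: [-0.6, 0.0, -1.6]
grip_width: 1.0
grasp_force: 0.0
```

Run:
```python
from cell import bot
from h import *
w=bot.read_camera("wrist"); s=bot.observe(); cv2.imwrite("pics/p13.png",w["image"])
print(s["eef_pos"],s["ft_force"],s["time"])
```

```text
[ 336.55644833 -260.32806385  177.01907517] [-0.07897066 -0.66584592  0.06760673] 26.95
```

View pics/p13.png

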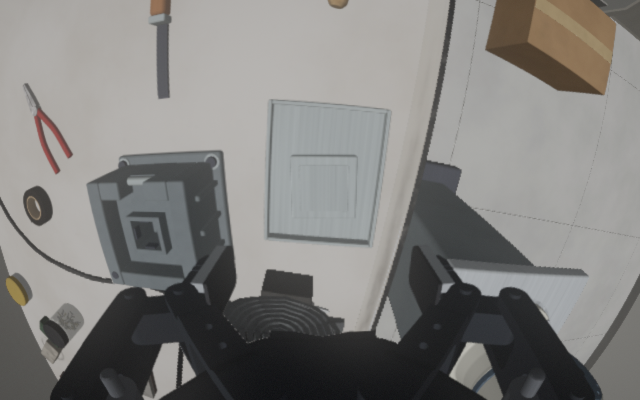

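The cover stands in the middle of the tray (about 323,188), the bar lies flat and clear at (160,50), and the gripper is empty. Handing in.

```bash
python3 -c "
from cell import bot
print(bot.hand_in())"
```

```text
the job is handed in; nothing more can be done
None
```

I levered the cover up, laid the bar flat on the worktop clear of the housing, and stood the cover top up in the middle of the tray; the job is handed in (about 27 s of 61 s), but the interface returned no verdict.

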